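# Switch over a tab-locked hydraulic selector valve

### The arm

A 7-joint arm with a two-finger parallel gripper is mounted at the origin on the work surface. World frame = base frame: x ahead of the robot, y to its left, z up, the work surface at z = 0. Lengths are in m, angles in rad, forces in N, time in s.
With the tool pointing down it reaches from about 0.35 to 0.9 m from the base axis. Payload 19.9 kg.
Tool frame: the origin (TCP) lies midway between the tips of the shut fingers; the grasp point (between the pads) lies 19 mm behind it; x points along the fingers, z is the direction in which the jaws open and shut, and the axes are right-handed (so a half turn about x gives the same grasp; the last joint's range is limited). The gripper opens to 85 mm and grips with 20 to 120 N. Pads are 22 mm wide; open, the fingers measure 114 mm over their backs; the gripper's body (76 mm by 85 mm) begins 54 mm behind the grasp point. The pads swing forward as they close: fully open they stand 13 mm farther back than shut.
Start: joints at [-1.183, 0.417, -0.01, 1.614, 0.005, 1.111, -0.053], TCP at [0.26, 0.568, 0.231] pointing down, gripper open.
Joint ranges: [-2.81, 2.81], [-0.39, 2.02], [-1.27, 1.25], [0.06, 2.57], [-1.19, 4.33], [0.19, 2], [-2.82, 2.82]. Speed limits (rad/s): [1.89, 1.89, 2.39, 2.39, 3.01, 3.01, 3.01].

### API

Orientations are given as [roll, pitch, yaw] about the fixed x, y, z axes, in that order (R = Rz(yaw) Ry(pitch) Rx(roll)).
In Python, from bench import state, cams, r, finder gives the robot as it stands.
- The arm moves only by the tool send_rows, never from a script. Its argument "plan" is a list of rows, each a list of 7 numbers: the shift along the tool's x, y, z in cm, then the turn, a rotation vector about the tool's x, y, z in degrees, then the closure, from 0 (fully open) to 1 (shut). A call has 1 to 5 rows; each row is the pose to reach, as a shift and turn from the pose commanded when the call began, along the tool's axes at that moment; what a row does not reach only later rows make up. A row lasts 1/10 s, in which the tool goes at most 50 mm and 8.59 degrees, less where a joint would pass 70% of its speed; a pose out of reach is approached as far as the arm can. A call with a gripper value outside its range is refused whole. The fingers move at their own pace and stop on an object; "grip_force" is the grip in N (left out, the last holds). Time passes only in rows, so rows that repeat a pose let the fingers close. It gives the time, the measured TCP pose, the force and the opening at its end, in the units of the state.
- state(): the state, without advancing time (a new reading comes with each control period).
- cams.snapshot(name): name is "scene" or "top" or "wrist"; returns (picture, depth): 420x560x3 uint8, red, green, blue; 420x560 float32, m along the optical axis (not along the pixel's ray), 0 where there is no reading.
- cams.camera_info(name): a dict with "camera_matrix" (3x3 intrinsics, pixels), "R" (3x3) and "t" (3): a world point X has camera coordinates R X + t; the wrist camera has in their place "mount" (4x4, takes a point from camera to tool coordinates, whose origin is the TCP and whose axes are the tool frame's). Camera axes: x right, y down, z forward; pixel columns grow to the right and rows downward; lengths in m; the calibration is good to about 2 mm. A picture is of the moment at which its call begins: read the wrist's pose just before it. camera_info takes no time and is no camera call.
- r.sign_off(): hands the job in, once; it reports no verdict.
Trained networks look in the newest picture that a camera, given by its name, has taken for a name from the list of things; names that differ only in an ending like _2 or _b are one class to them, and where a whole thing is asked for, a point or a joint stands for the part that bears it (a point fixed in the world has none). Each returns a list of dicts, best first, with "conf" (0 to 1); they miss things now and then, are a little off and sometimes report something else, mostly with a low value. They report only what shows in the picture. A call takes as long as a camera call. They do not tell look-alikes from the thing itself.
- finder.look_for(camera, query): "bbox" ([left, top, width, height] in pixels, round what is visible of it).
- finder.regions_of(camera, query): "pixels" (420x560 bool, what is visible of it) and "bbox" ([left, top, width, height] in pixels, round what is visible of it).
- finder.landmark_of(camera, query): "xy" ([column, row] in pixels: a listed point, or the origin of a listed thing).
The state is a dict: "clock": time; "qpos": joint angles; "joint_velocities": joint speeds; "joint_torque": joint torques, N m; "position": TCP position; "tool_rot": TCP orientation; "ft_force": force on the tool from outside, world axes, zero at the start; "ft_torque": the same for the moment, N m; "width": finger opening in m.
Only numpy, scipy, OpenCV 4.12 (cv2) and the standard library are available. Lean on these libraries where they do the work, as an engineer would, in place of code of your own. Each camera call takes 0.05 s, during which the arm holds its last target.

### The job

Switch the bench's hydraulic selector valve over to its other position: squeeze both release tabs of its knob in together, turn the knob clockwise (seen from above) with the tabs held in until you feel it come up gently against its rubber stop, then let go so that both tabs spring back out and lock it there. Do not force the knob against its lock or its stop, and do not disturb the things lying around it.

Things in the scene. Friction and masses are not known exactly. Their poses are not given: they have to be found in the camera images.
- valve: Grey selector valve bolted to the bench: foot plate 160 x 124 x 10 mm, on it a block 104 x 104 mm, its flat top 60 mm above the bench. Pipe ports at its y sides (to 76 mm from the axis), a round gauge at its +x side (to 87 mm, 62 mm high). Origin: centre of its underside, straight below the knob's axis; z up. It does not move.
- collar: Metal collar on the valve's top round the knob's foot: radius 28.5 to 39 mm, top 71 mm above the bench. Origin on the knob's axis, 60 mm above the bench; axes as the valve. Holds the lock notches of both positions and two sprung rubber stops, on a ring set differently on each valve. Over 30 N in all from the tabs' teeth on collar or stops (about 0.9 Nm at the knob, 0.06 rad into the stops) is too much.
- knob_grip (a point): Point on the knob's vertical axis, 95 mm above the bench, mid-height of the tabs' grip area. Axes turn with the knob: x to its small nose, tabs on the +y and -y sides. Black knob 34 mm along y without tabs, 49 along x, top 108 mm above the bench. Pinch the tabs from above along y; fingertips stay above 72 mm.
- knob (a joint): Turn of the knob, rad, grows clockwise seen from above. Starts within 0.05 of 0, play in the lock about 0.07. Friction 0.12 Nm. The stops are first met somewhere from 0.85 to 1.50 (not measured); there the torque steps up by about 0.12 Nm, then 12 Nm per rad. Let go within 0.015 short of the stop or pressed on it, it locks; earlier the teeth rub inside the collar and the tabs stay in.
- tab_a (a joint): How far the tab on the knob's +y side is pushed in, m: 0 out, 0.007 fully in. Grey ribbed upright plate 18 mm wide, 74 to 106 mm above the bench, flat outer face 27 mm from the axis when out (54 over both tabs), 20 when in. Spring 5.6 N at 0, 10.5 N at 0.007. Its tooth clears the lock beyond 0.0045. The tabs move separately: a pinch well off-centre may leave one locked.
- tab_b (a joint): The same for the tab on the knob's -y side. Both must clear the lock for the knob to turn.
- spanner: Bystander: steel spanner 190 mm long lying on the bench, about 0.2 m to one side of the valve. Origin at its middle, on the bench.
- tin: Bystander: steel tin, 68 mm across, 85 mm high, standing on the bench, about 0.18 m from the valve. Origin under its centre.
- bearing: Bystander: steel bearing ring 62 mm across, 18 mm high, flat on the bench about 0.17 m from the valve. Origin under its centre.
Mind the look-alikes: they are no part of the job. What is shaped like the valve but orange, red or yellow is not meant.

How it is judged:
On the way, in this order (a step that is already met when the one before it is completed fails the run):
1. both tabs pressed in together while the knob is still in its start position (value of joint each of tab_a, tab_b above 0.0045 m and value of joint knob below 0.2 rad), for 0.1 s.
2. knob turned to the other position with both tabs held in (value of joint each of tab_a, tab_b above 0.003 m and value of joint knob above 0.8 rad), for 0.1 s.
At the end, for the whole second after the job is handed in: The knob rests in its other position (turned at least 0.8 rad clockwise, at its stop), let go, with both tabs sprung out to within 1.5 mm, so that it is locked (value of joint knob above 0.8 rad and value of joint each of tab_a, tab_b below 0.0015 m and velocity of joint knob between -0.05 and 0.05 rad/s); the robot touches nothing.
It fails at once if the knob was forced: more than 30 N between the tabs' teeth and the collar with its lock and stops (contact force between knob and collar above 30 N).
It fails at once if a bystander was moved by more than 20 mm (distance of any of spanner, tin, bearing from where it was at the start of the episode above 0.02 m).
It also fails if it takes over 67 s, if anything falls off the work surface, if the arm or the gripper's body presses on something with over 40 N, if the wrist force passes 120 N, or if a joint passes its speed limit or range.

## Working session

There is one attempt and no reset: what is moved stays moved. The work goes in short steps, Python scripts to look and compute and a tool call to move; the robot and the scene stay as the last step left them, time stands still between calls to the robot, and variables do not carry over. Pictures are saved under pics/ and viewed, and the job is handed in when it is done.

Besides the shell and the picture viewer there is one more tool, called in YAML: its name, and indented under it one key for each argument. send_rows: Moves the arm, as the interface text tells. Its arguments: {"type":"object","properties":{"plan":{"type":"array"},"grip_force":{"type":"number"}},"required":["plan"]}

```bash
ls; mkdir -p pics
python3 - <<'E'
from bench import state,cams,r,finder
import cv2,numpy as np
print(state())
for n in ["scene","top"]:
    p,d=cams.snapshot(n); cv2.imwrite(f"pics/{n}0.png",p[:,:,::-1]); np.savez(f"{n}0.npz",p=p,d=d)
    for q in ["valve","knob_grip"]:
        for o in finder.landmark_of(n,q): print(n,q,o)
    i=cams.camera_info(n); print(i)
    K,R,t=[np.array(i[k]) for k in("camera_matrix","R","t")]
print(state()["clock"])
E
```

```text
pics
{'clock': 0.0, 'qpos': array([-1.18252386,  0.41795942, -0.01026485,  1.61418498,  0.0046949 ,
        1.11068096, -0.05299346]), 'joint_velocities': array([-6.46905792e-04, -1.65082902e-04,  4.20095639e-04, -5.48574257e-04,
        6.78962743e-04, -1.42735746e-03,  9.13009153e-05]), 'joint_torque': array([-1.59477986e-04, -8.64454579e+01,  6.78479187e-01, -4.34928560e+01,
        1.89455057e-02,  6.93707130e-03, -3.19698039e-06]), 'position': array([0.26029938, 0.56783401, 0.23066498]), 'tool_rot': array([-3.05742145,  1.5695869 , -1.91641991]), 'ft_force': array([ 0.49765112, -0.07020644,  0.08273059]), 'ft_torque': array([-0.01349454, -0.06483316, -0.01365583]), 'width': 0.08550306013568142}
scene valve {'xy': [193.1, 190.5], 'conf': 0.83}
scene valve {'xy': [168.9, 249.1], 'conf': 0.8}
scene valve {'xy': [297.5, 233.3], 'conf': 0.68}
scene valve {'xy': [271.5, 166.8], 'conf': 0.65}
scene valve {'xy': [358.2, 305.2], 'conf': 0.64}
scene valve {'xy': [302.5, 212.3], 'conf': 0.64}
scene knob_grip {'xy': [363.8, 277.5], 'conf': 0.97}
scene knob_grip {'xy': [159.2, 222.1], 'conf'
[... 659 characters left out ...]
8], 'conf': 0.77}
top valve {'xy': [187.6, 205.6], 'conf': 0.71}
top knob_grip {'xy': [426.1, 203.8], 'conf': 0.82}
top knob_grip {'xy': [173.5, 200.4], 'conf': 0.71}
top knob_grip {'xy': [393.9, 306.7], 'conf': 0.63}
top knob_grip {'xy': [369.8, 122.5], 'conf': 0.58}
top knob_grip {'xy': [281.0, 241.8], 'conf': 0.51}
{'camera_matrix': array([[474.52478016,   0.        , 286.10749264],
       [  0.        , 474.52478016, 204.24009428],
       [  0.        ,   0.        ,   1.        ]]), 'R': array([[ 0.02574449, -0.99953484,  0.01635021],
       [-0.99625588, -0.02700347, -0.08212812],
       [ 0.08253143, -0.01417465, -0.99648765]]), 't': array([-0.00817329,  0.63815296,  1.14799591])}
0.3
```

View pics/scene0.png

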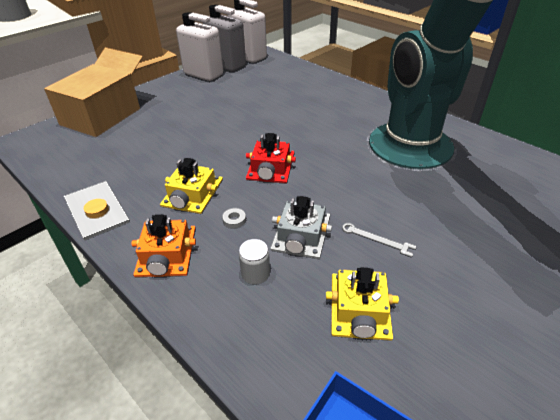

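View pics/top0.png

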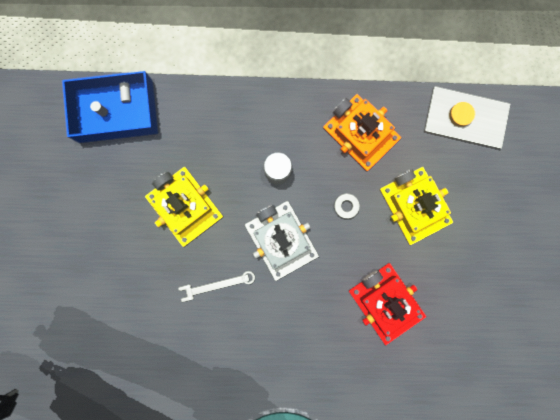

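The candidates in the top view are grey (282,241), yellow (181,204), yellow (422,203), orange (367,127) and red (393,307). The description asks for grey, so I choose (282,241), which is at (302,215) in the scene view. Next I'll check it in a close crop.

```bash
cat > h.py <<'E'
import numpy as np,cv2
from bench import state,cams,r,finder
from scipy.spatial.transform import Rotation as Ro
def cam(n):
    i=cams.camera_info(n); return [np.array(i[k]) for k in("camera_matrix","R","t")]
def unproj(n,u,v,z):
    K,R,t=cam(n); ray=R.T@(np.linalg.inv(K)@[u,v,1]); c=-R.T@t
    return c+ray*(z-c[2])/ray[2]
def proj(n,X):
    K,R,t=cam(n); p=K@(R@np.array(X)+t); return p[:2]/p[2]
def cloud(n,d):
    K,R,t=cam(n); v,u=np.indices(d.shape); 
    c=np.stack([(u-K[0,2])/K[0,0]*d,(v-K[1,2])/K[1,1]*d,d],-1)
    return (c-t)@R
E
python3 - <<'E'
from h import *
z=np.load("top0.npz");p,d=z["p"],z["d"]
cr=cv2.resize(p[195:285,235:330],None,fx=6,fy=6,interpolation=cv2.INTER_CUBIC)
cv2.imwrite("pics/crop_top.png",cr[:,:,::-1])
z2=np.load("scene0.npz");cr=cv2.resize(z2["p"][180:265,255:345],None,fx=6,fy=6,interpolation=cv2.INTER_CUBIC)
cv2.imwrite("pics/crop_sc.png",cr[:,:,::-1])
print("landmark",unproj("top",281,241.8,.095),unproj("top",280.2,241.3,0.0))
print("scene", unproj("scene",302.5,212.3,0.095),unproj("scene",297.5,233.3,0.0))
for n,zz,sl in(("top",z,(slice(190,290),slice(235,330))),("scene",z2,(slice(170,270),slice(250,345)))):
    C=cloud(n,zz["d"])[sl].reshape(-1,3)
    m=(C[:,2]>.085)&(C[:,2]<.115); print(n,m.sum(),C[m].mean(0),np.percentile(C[m][:,2],[5,50,95]))
    m=(C[:,2]>.1)&(C[:,2]<.115); P=C[m]; print(n,P.mean(0),[cv2.minAreaRect(P[:,:2].astype(np.float32)*1000)])
    m=(C[:,2]>.055)&(C[:,2]<.064); print(n,m.sum(),[cv2.minAreaRect(C[m][:,:2].astype(np.float32)*1000)])
    m=(C[:,2]>.006)&(C[:,2]<.014);print([cv2.minAreaRect(C[m][:,:2].astype(np.float32)*1000)])
E
```

```text
landmark [0.54495945 0.01923718 0.095     ] [0.54648184 0.02075481 0.        ]
scene [0.56977615 0.03676482 0.095     ] [ 5.60142775e-01  1.28822649e-02 -1.11022302e-16]
top 268 [0.55065181 0.01824676 0.1078624 ] [0.10361914 0.1079047  0.11191267]
top [0.55059828 0.01828455 0.10800577] [((549.0863647460938, 17.047863006591797), (51.05500411987305, 47.83074188232422), 79.4497299194336)]
top 1397 [((564.0880737304688, 26.29090118408203), (138.80731201171875, 103.90076446533203), 30.574392318725586)]
[((544.145263671875, 3.6711273193359375), (234.6632843017578, 237.56324768066406), 84.47664642333984)]
scene 456 [0.6089334  0.02857831 0.09659315] [0.08523695 0.09618777 0.10931222]
scene [0.55572675 0.02138586 0.10651454] [((552.9326782226562, 17.64334487915039), (50.81075668334961, 49.687782287597656), 80.0810546875)]
scene 930 [((617.2632446289062, 48.34204864501953), (254.6873779296875, 111.24891662597656), 24.393342971801758)]
[((491.7691650390625, -54.7735595703125), (384.3480529785156, 203.44764709472656), 57.78701400756836)]
```

View pics/crop_top.png

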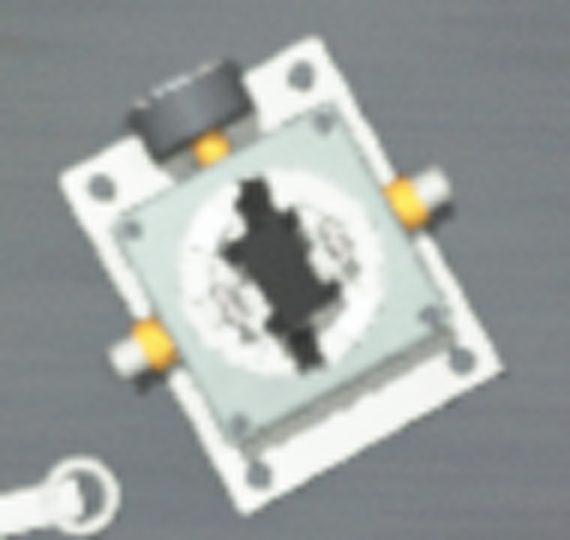

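View pics/crop_sc.png

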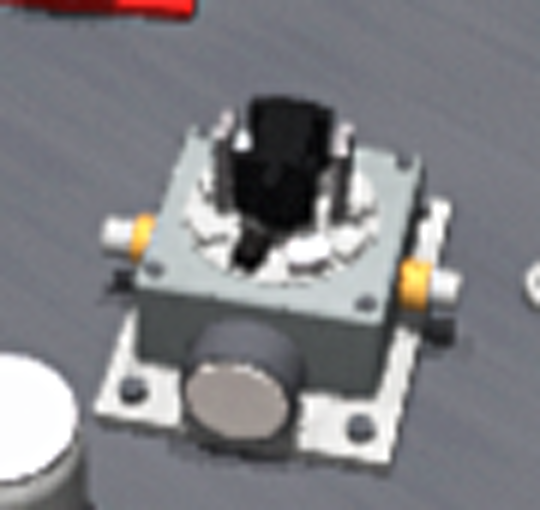

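The crop confirms the grey valve: gauge up-left at (190,110), nose at (250,185) and tabs at (235,305) and (335,235) in crop pixels. I'll move above it for a close wrist look.

```bash
cat >> h.py <<'E'
def goal(pos,ang,s=None):
    """pose error in tool frame; ang=world yaw of knob x; jaws along knob y"""
    s=s or state(); T=Ro.from_euler("xyz",s["tool_rot"])
    best=None
    for sg in(1,-1):
        x=np.array([0,0,-1.]);z=sg*np.array([-np.sin(ang),np.cos(ang),0]);y=np.cross(z,x)
        G=Ro.from_matrix(np.stack([x,y,z],1)); rv=(T.inv()*G).as_rotvec(degrees=True)
        print("sg",sg,"shift cm",np.round(T.inv().apply(np.array(pos)-s["position"])*100,2),"rot",np.round(rv,2))
E
python3 - <<'E'
from h import *
s=state();print(Ro.from_euler("xyz",s["tool_rot"]).as_matrix().round(3));print(cams.camera_info("wrist"))
goal([.548,.019,.27],np.radians(28))
E
```

```text
[[-0.    -0.909  0.417]
 [-0.     0.417  0.909]
 [-1.    -0.    -0.   ]]
{'camera_matrix': array([[363.918202  ,   0.        , 276.64886637],
       [  0.        , 363.918202  , 208.33210333],
       [  0.        ,   0.        ,   1.        ]]), 'mount': array([[-6.36554252e-05, -2.95141675e-01,  9.55453498e-01,
        -1.43466191e-01],
       [ 7.15360978e-04, -9.55453269e-01, -2.95141557e-01,
         7.64370265e-02],
       [ 9.99999742e-01,  6.64706788e-04,  2.71952622e-04,
        -5.57531627e-04],
       [ 0.00000000e+00,  0.00000000e+00,  0.00000000e+00,
         1.00000000e+00]])}
sg 1 shift cm [ -3.88 -49.03 -37.93] rot [-5.263e+01 -2.000e-02 -1.000e-02]
sg -1 shift cm [ -3.88 -49.03 -37.93] rot [ 1.2737e+02 -1.0000e-02  3.0000e-02]
```

send_rows:
  plan:
    - [-0.5,-3.9,-3,-4,0,0,0]
    - [-1,-7.8,-6,-8,0,0,0]
    - [-1.5,-11.7,-9,-12,0,0,0]
    - [-2,-15.6,-12,-16,0,0,0]
    - [-2.5,-19.5,-15,-20,0,0,0]

```text
clock: 0.8
position: [0.3757, 0.3487, 0.2566]
tool_rot: [-0.678, 1.571, 0.815]
ft_force: [1.1, 0.8, -0.2]
width: 0.0856
```

Run:
```python
from h import *
s=state();print(s["clock"],s["qpos"].round(2),s["ft_force"]);goal([.548,.019,.27],np.radians(28))
```

```text
0.8 [-0.84  0.19  0.04  1.86 -0.01  1.09  0.69] [ 1.06071665  0.84587053 -0.24907778]
sg 1 shift cm [ -1.34 -19.73 -31.53] rot [-3.246e+01  1.000e-02  1.000e-02]
sg -1 shift cm [ -1.34 -19.73 -31.53] rot [ 1.4754e+02  2.0000e-02 -1.0000e-02]
```

send_rows:
  plan:
    - [-0.2,-2.4,-3.8,-4,0,0,0]
    - [-0.4,-4.8,-7.6,-8,0,0,0]
    - [-0.6,-7.2,-11.4,-12,0,0,0]
    - [-0.8,-9.6,-15.2,-16,0,0,0]
    - [-1,-12,-19,-20,0,0,0]

```text
clock: 1.3
position: [0.48, 0.1497, 0.2666]
tool_rot: [-1.407, 1.57, 0.435]
ft_force: [-0.1, 0.9, -0.0]
width: 0.0853
```

Run:
```python
from h import *
s=state();print(s["clock"],s["qpos"].round(2),s["ft_force"]);goal([.548,.019,.27],np.radians(28))
```

```text
1.3 [-0.52  0.16  0.17  1.88 -0.03  1.11  1.51] [-0.06491625  0.93946097 -0.03527219]
sg 1 shift cm [ -0.34  -3.05 -14.42] rot [-12.45   0.     0.02]
sg -1 shift cm [ -0.34  -3.05 -14.42] rot [ 1.6755e+02  4.0000e-02 -0.0000e+00]
```

send_rows:
  plan:
    - [-0.1,-1,-4.5,-4,0,0,0]
    - [-0.2,-2,-9,-8,0,0,0]
    - [-0.3,-3,-14,-12.5,0,0,0]
    - [-0.3,-3,-14.4,-12.5,0,0,0]
    - [-0.3,-3,-14.4,-12.5,0,0,0]

```text
clock: 1.8
position: [0.5468, 0.0192, 0.2691]
tool_rot: [2.062, 1.57, -2.167]
ft_force: [-0.6, 0.5, 0.3]
width: 0.0855
```

```bash
cat >> h.py <<'E'
def wcam(s):
    i=cams.camera_info("wrist");K=np.array(i["camera_matrix"]);M=np.array(i["mount"])
    W=np.eye(4);W[:3,:3]=Ro.from_euler("xyz",s["tool_rot"]).as_matrix();W[:3,3]=s["position"]
    C=W@M; return K,C
def wcloud(s,d):
    K,C=wcam(s);v,u=np.indices(d.shape)
    c=np.stack([(u-K[0,2])/K[0,0]*d,(v-K[1,2])/K[1,1]*d,d],-1)
    return c@C[:3,:3].T+C[:3,3]
def wun(s,u,v,z):
    K,C=wcam(s);ray=C[:3,:3]@(np.linalg.inv(K)@[u,v,1]);c=C[:3,3];return c+ray*(z-c[2])/ray[2]
def wpr(s,X):
    K,C=wcam(s);p=K@(C[:3,:3].T@(np.array(X)-C[:3,3]));return p[:2]/p[2]
E
python3 - <<'E'
from h import *
s=state();print(s["clock"],s["position"],s["qpos"].round(2))
p,d=cams.snapshot("wrist");np.savez("w1.npz",p=p,d=d)
import pickle;pickle.dump(s,open("w1.pkl","wb"))
cv2.imwrite("pics/w1.png",p[:,:,::-1])
for q in("knob_grip","valve","collar"):
  for o in finder.landmark_of("wrist",q):
    print(q,o,wun(s,*o["xy"],{"knob_grip":.095,"valve":0,"collar":.06}[q]))
E
```

```text
1.8 [0.54676018 0.01917979 0.269116  ] [-0.3   0.25  0.25  1.77 -0.07  1.13  2.02]
knob_grip {'xy': [273.5, 190.9], 'conf': 0.62} [0.55239229 0.01955111 0.095     ]
valve {'xy': [34.8, 290.9], 'conf': 0.89} [ 8.32844468e-01 -1.78521352e-01  5.55111512e-17]
valve {'xy': [276.6, 168.2], 'conf': 0.75} [0.54892309 0.02081554 0.        ]
collar {'xy': [272.6, 180.3], 'conf': 0.98} [0.55131509 0.01763849 0.06      ]
```

View pics/w1.png

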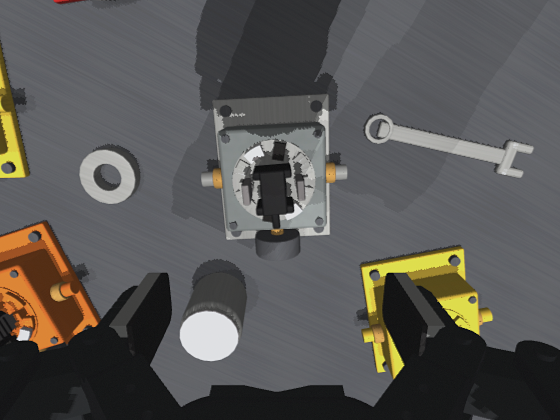

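Wrist view: the grey valve is at (275,180) with its gauge at (277,243). The tabs are at about (247,190) and (301,187), and the nose points down to about (276,218).

Run:
```python
from h import *
import pickle
s=pickle.load(open("w1.pkl","rb"));z=np.load("w1.npz");p,d=z["p"],z["d"]
C=wcloud(s,d); U=np.zeros((420,560),bool);U[90:262,195:350]=1
for a,b in((.005,.015),(.055,.0635),(.066,.074),(.1,.112),(.104,.112)):
    m=U&(C[...,2]>a)&(C[...,2]<b);P=C[m]
    print(a,b,m.sum(),P.mean(0),cv2.minAreaRect((P[:,:2]*1000).astype(np.float32)))
    if a==.104:
        q=P[:,:2]-P[:,:2].mean(0);w,V=np.linalg.eigh(q.T@q);print("pca",np.degrees(np.arctan2(V[1,1],V[0,1])),np.sqrt(w/len(q)))
print("top z", np.percentile(C[U][:,2],[1,50,99]))
cr=cv2.resize(p[90:265,190:355],None,fx=3.4,fy=3.4,interpolation=cv2.INTER_CUBIC);cv2.imwrite("pics/w1c.png",cr[:,:,::-1])
# height band map, valve-aligned zoom by world ortho
m=U&(C[...,2]>.05);P=C[m]
img=np.zeros((600,600,3),np.uint8)
for (x,y,h),c in zip(P,p[m]):
    a=int(300-(y-.019)*4500);b=int(300-(x-.55)*4500)
    if 0<=a<600 and 0<=b<600:
        col=(255,255,255) if h>.1035 else (0,0,255) if h>.09 else (0,255,0) if h>.074 else (255,0,0) if h>.066 else (60,60,60)
        cv2.circle(img,(a,b),2,col,-1)
cv2.imwrite("pics/w1o.png",img)
```

```text
0.005 0.015 3866 [ 0.51412111 -0.00091427  0.01084976] ((551.521728515625, 18.09759521484375), (159.75540161132812, 124.38545989990234), 30.69824981689453)
0.055 0.0635 7559 [0.55148343 0.01886038 0.06094433] ((566.102783203125, 26.874603271484375), (137.97434997558594, 104.2348403930664), 30.725704193115234)
0.066 0.074 1147 [0.54389296 0.01504193 0.06974618] ((551.2708129882812, 18.371501922607422), (77.21817016601562, 76.09016418457031), 88.18748474121094)
0.1 0.112 1888 [0.55159631 0.0185274  0.10828916] ((550.9527587890625, 17.96060562133789), (50.11918258666992, 50.03022766113281), 77.64107513427734)
0.104 0.112 1786 [0.55199808 0.0186159  0.1086312 ] ((551.2211303710938, 18.14013671875), (49.69783401489258, 49.537227630615234), 77.1856918334961)
pca -146.39062644291002 [0.01205046 0.01288357]
top z [-0.0005495   0.01315964  0.11029035]
```

View pics/w1c.png

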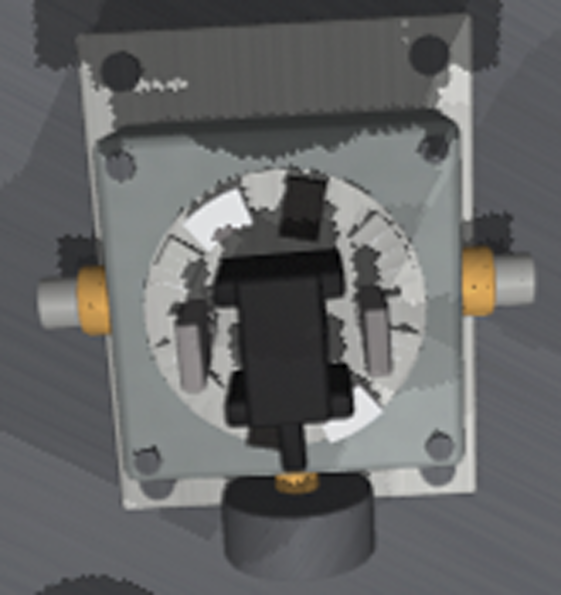

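View pics/w1o.png

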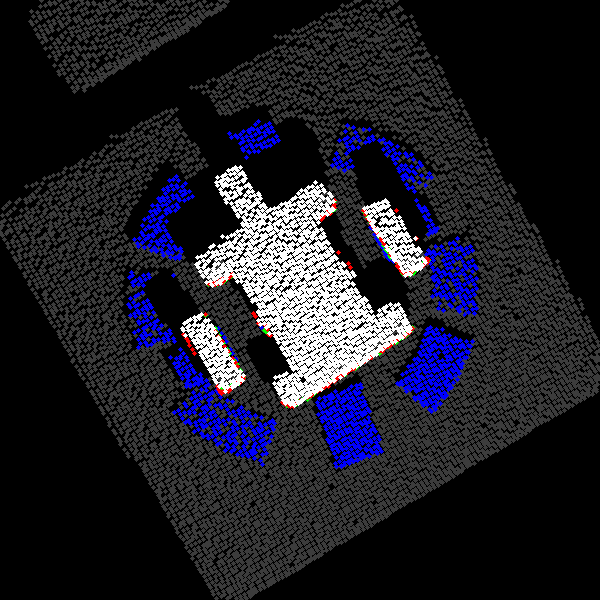

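Run:
```python
from h import *
import pickle
s=pickle.load(open("w1.pkl","rb"));z=np.load("w1.npz");d=z["d"]
C=wcloud(s,d);m=np.zeros((420,560),bool);m[90:262,195:350]=1
m&=(C[...,2]>.1035)&(C[...,2]<.112)
n,L,st,_=cv2.connectedComponentsWithStats(m.astype(np.uint8))
for i in range(1,n):
    if st[i,4]>40:
        P=C[L==i]; print(st[i],P.mean(0),P[:,2].max(),cv2.minAreaRect((P[:,:2]*1000).astype(np.float32)))
goal([.5513,.0183,.2],np.radians(30.7))
```

```text
[ 252  168   42   61 1508] [0.55209346 0.01871447 0.10886865] 0.11165020596750297 ((556.439697265625, 21.429357528686523), (52.178550720214844, 33.75932693481445), 32.2476921081543)
[296 180   9  21 147] [0.53819122 0.03815872 0.10716457] 0.10960663154255895 ((538.3568725585938, 38.28905487060547), (17.7459774017334, 6.010185718536377), 32.8238525390625)
[241 184   9  21 147] [ 0.56373135 -0.00222083  0.10713616] 0.10893916961241218 ((564.175048828125, -2.320551872253418), (17.920650482177734, 6.4420671463012695), 33.39628982543945)
sg 1 shift cm [ 6.93 -0.27 -0.58] rot [-2.73  0.02  0.01]
sg -1 shift cm [ 6.93 -0.27 -0.58] rot [ 1.7727e+02  1.0000e-02 -3.0000e-02]
```

Run:
```python
from h import *
goal([.5513,.0181,.125],np.radians(32.4))
```

```text
sg 1 shift cm [14.43 -0.26 -0.6 ] rot [-4.43  0.02  0.01]
sg -1 shift cm [14.43 -0.26 -0.6 ] rot [ 1.7557e+02  1.0000e-02 -3.0000e-02]
```

send_rows:
  plan:
    - [3,-0.2,-0.5,-3,0,0,0]
    - [7,-0.3,-0.6,-4.4,0,0,0]
    - [11,-0.3,-0.6,-4.4,0,0,0]
    - [14,-0.3,-0.6,-4.4,0,0,0]
    - [14.4,-0.3,-0.6,-4.4,0,0,0]
  grip_force: 25

```text
clock: 2.5
position: [0.55, 0.0178, 0.1224]
tool_rot: [1.092, 1.566, -3.056]
ft_force: [-0.9, 0.7, -0.1]
width: 0.0854
```

send_rows:
  plan:
    - [0,0,0,0,0,0,0]
    - [0,0,0,0,0,0,0]
    - [0,0,0,0,0,0,0]

```text
clock: 2.8
position: [0.5529, 0.017, 0.127]
tool_rot: [-1.988, 1.568, 0.146]
ft_force: [1.2, 0.8, -0.6]
width: 0.0851
```

Run:
```python
from h import *
s=state();print(s)
goal([.5513,.0181,.077],np.radians(32.4))
p,d=cams.snapshot("wrist");cv2.imwrite("pics/w2.png",p[:,:,::-1])
np.savez("w2.npz",p=p,d=d)
C=wcloud(s,d);m=(C[...,2]>.1035)&(C[...,2]<.112)&(np.hypot(C[...,0]-.551,C[...,1]-.018)<.045)
n,L,st,_=cv2.connectedComponentsWithStats(m.astype(np.uint8))
for i in range(1,n):
    if st[i,4]>40:
        P=C[L==i]; print(st[i],P.mean(0),P[:,2].max(),cv2.minAreaRect((P[:,:2]*1000).astype(np.float32)))
```

```text
{'clock': 2.8, 'qpos': array([-0.26233582,  0.42033767,  0.21849727,  1.89423076, -0.11969407,
        0.83690672,  2.15211826]), 'joint_velocities': array([ 1.49587138e-03,  3.77280484e-03,  3.68128173e-05,  4.89361403e-03,
       -3.20418245e-04, -6.42027032e-03,  2.53244159e-03]), 'joint_torque': array([-1.36834946e-01, -7.67729044e+01,  4.84567434e+00, -3.57490861e+01,
        1.95732788e-02,  2.72927235e-02, -1.39049374e-02]), 'position': array([0.55289455, 0.01696604, 0.12701673]), 'tool_rot': array([-1.98791505,  1.56821483,  0.14638618]), 'ft_force': array([ 1.24305721,  0.83274043, -0.63331152]), 'ft_torque': array([-0.02479736,  0.02652456,  0.0110233 ]), 'width': 0.08510258877458549}
sg 1 shift cm [5.   0.09 0.19] rot [-0.11 -0.06  0.14]
sg -1 shift cm [5.   0.09 0.19] rot [1.7989e+02 2.1000e-01 9.0000e-02]
[ 244  216   71  101 4551] [0.55123582 0.01817651 0.10874636] 0.11137912688722984 ((556.3412475585938, 21.341522216796875), (52.52256393432617, 33.85618209838867), 32.332576751708984)
[224 237  14  37 450] [ 0.5632755  -0.00233052  0.10706503] 0.10912382724388503 ((563.8214721679688, -2.175246238708496), (18.402729034423828, 6.245145320892334), 32.27200698852539)
[321 237  14  37 451] [0.53775268 0.03776051 0.10703681] 0.10896516360532887 ((538.2175903320312, 38.26132583618164), (18.37177848815918, 6.038553237915039), 32.47365951538086)
```

View pics/w2.png

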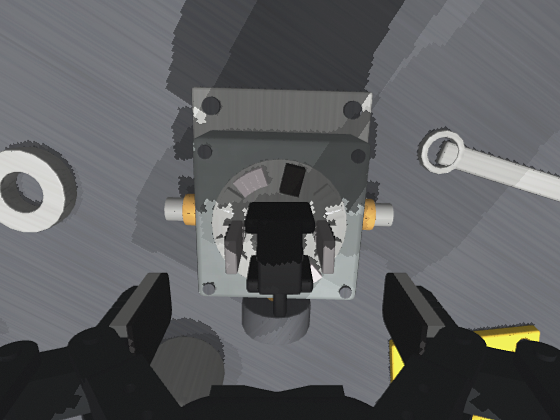

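Wrist view: the open fingers straddle the tabs (231,255) and (328,255), and the alignment is good. Descending now.

send_rows:
  plan:
    - [1.5,0.1,0.2,0,0,0,0]
    - [3,0.1,0.2,0,0,0,0]
    - [4.3,0.1,0.2,0,0,0,0]
    - [4.9,0.1,0.2,0,0,0,0]
    - [4.9,0.1,0.2,0,0,0,0]

```text
clock: 3.35
position: [0.5499, 0.0177, 0.0759]
tool_rot: [1.293, 1.57, -2.856]
ft_force: [-0.2, -0.4, 0.5]
width: 0.0857
```

send_rows:
  plan:
    - [0,0,0,0,0,0,0]
    - [0,0,0,0,0,0,0]
    - [0,0,0,0,0,0,0]

```text
clock: 3.65
position: [0.5504, 0.0179, 0.0768]
tool_rot: [-2.089, 1.57, 0.045]
ft_force: [-0.2, 0.7, 1.5]
width: 0.0856
```

Run:
```python
from h import *
s=state();print(s["position"],s["ft_force"],s["ft_torque"],s["width"])
goal([.551,.0181,.077],np.radians(32.4))
```

```text
[0.55042348 0.01786056 0.07681936] [-0.22925264  0.74933906  1.47167624] [-0.0192665  -0.00190291 -0.02952059] 0.08560038754927052
sg 1 shift cm [-0.02 -0.06 -0.01] rot [-0.13 -0.02  0.04]
sg -1 shift cm [-0.02 -0.06 -0.01] rot [1.7987e+02 6.0000e-02 4.0000e-02]
```

send_rows:
  plan:
    - [0,0,0,0,0,0,0.1]
    - [0,0,0,0,0,0,0.2]
    - [0,0,0,0,0,0,0.3]
    - [0,0,0,0,0,0,0.35]
    - [0,0,0,0,0,0,0.35]

```text
clock: 4.15
position: [0.5503, 0.0177, 0.0764]
tool_rot: [-2.806, 1.57, -0.672]
ft_force: [0.9, -1.3, 1.8]
width: 0.0559
```

send_rows:
  plan:
    - [0,0,0,0,0,0,0.4]
    - [0,0,0,0,0,0,0.45]
    - [0,0,0,0,0,0,0.5]
    - [0,0,0,0,0,0,0.55]
    - [0,0,0,0,0,0,0.6]

```text
clock: 4.65
position: [0.551, 0.0173, 0.0773]
tool_rot: [-2.327, 1.569, -0.193]
ft_force: [-1.6, -4.4, 16.4]
width: 0.0389
```

Run:
```python
from h import *
s=state();print(s["position"],s["ft_force"],s["ft_torque"],s["width"])
goal([.551,.0181,.077],np.radians(32.4))
p,d=cams.snapshot("wrist");cv2.imwrite("pics/w3.png",p[200:,100:460,::-1])
```

```text
[0.55095533 0.01727303 0.07732347] [-1.57919217 -4.36241568 16.40521056] [-0.85023226  0.37586464  0.08869668] 0.038897876160276255
sg 1 shift cm [ 0.03 -0.05  0.07] rot [-0.15 -0.07  0.08]
sg -1 shift cm [ 0.03 -0.05  0.07] rot [1.7985e+02 1.2000e-01 1.1000e-01]
```

View pics/w3.png

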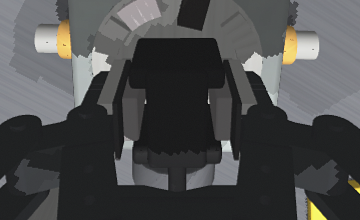

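Width is 38.9 mm, so both tabs are fully in. The 16 N upward force comes from pad swing friction, so I'll ease up slightly and begin turning slowly.

send_rows:
  plan:
    - [-0.1,0,0,0,0,0,0.6]
    - [-0.1,0,0,0,0,0,0.6]
    - [-0.1,0,0,1,0,0,0.6]
    - [-0.1,0,0,2,0,0,0.6]
    - [-0.1,0,0,3,0,0,0.6]

```text
clock: 5.2
position: [0.5508, 0.0174, 0.0777]
tool_rot: [-2.408, 1.569, -0.327]
ft_force: [1.8, -4.1, 5.0]
width: 0.0386
```

```bash
cat >> h.py <<'E'
def rep():
    s=state();T=Ro.from_euler("xyz",s["tool_rot"]);z=T.as_matrix()[:,2]
    yaw=np.degrees(np.arctan2(-z[0],z[1]))
    f,q=s["ft_force"],s["ft_torque"];rr=np.array([.551,.0181,0])-s["position"]*[1,1,0]
    print("t",s["clock"],"turn deg from 32.4:",round(32.4-yaw,2),"pos",s["position"].round(4),"F",f.round(1),"T",q.round(3),"w",round(s["width"],4),"tau7",round(s["joint_torque"][6],3),"q7",s["qpos"][6].round(3))
E
python3 -c "
from h import *
rep()"
```

```text
t 5.2 turn deg from 32.4: 3.21 pos [0.5508 0.0174 0.0777] F [ 1.8 -4.1  5. ] T [-0.926 -0.667  0.117] w 0.0386 tau7 0.374 q7 2.122
```

send_rows:
  plan:
    - [0,0,0,1,0,0,0.6]
    - [0,0,0,2,0,0,0.6]
    - [0,0,0,3,0,0,0.6]

```text
clock: 5.5
position: [0.5507, 0.0174, 0.0777]
tool_rot: [-2.332, 1.569, -0.304]
ft_force: [3.1, -3.9, 5.1]
width: 0.0383
```

```bash
python3 -c "
from h import *
rep()"
```

```text
t 5.5 turn deg from 32.4: 6.21 pos [0.5507 0.0174 0.0777] F [ 3.1 -3.9  5.1] T [-0.913 -0.59   0.093] w 0.0383 tau7 0.376 q7 2.078
```

The lock is clear: torque stays flat at about 0.1 Nm. Continuing the turn.

send_rows:
  plan:
    - [0,0,0,2.5,0,0,0.6]
    - [0,0,0,5,0,0,0.6]
    - [0,0,0,7.5,0,0,0.6]
    - [0,0,0,10,0,0,0.6]
    - [0,0,0,12.5,0,0,0.6]

```text
clock: 6.0
position: [0.5506, 0.0178, 0.0777]
tool_rot: [-1.827, 1.57, -0.019]
ft_force: [1.1, -2.0, 5.8]
width: 0.0387
```

```bash
python3 -c "
from h import *
rep()"
```

```text
t 6.0 turn deg from 32.4: 18.75 pos [0.5506 0.0178 0.0777] F [ 1.1 -2.   5.8] T [-0.394 -0.37   0.149] w 0.0387 tau7 1.096 q7 1.892
```

send_rows:
  plan:
    - [0,0,0,2.5,0,0,0.6]
    - [0,0,0,5,0,0,0.6]
    - [0,0,0,7.5,0,0,0.6]
    - [0,0,0,10,0,0,0.6]
    - [0,0,0,12.5,0,0,0.6]

```text
clock: 6.5
position: [0.5505, 0.0182, 0.0777]
tool_rot: [-1.15, 1.57, 0.441]
ft_force: [1.3, 0.5, 7.1]
width: 0.0384
```

```bash
python3 -c "
from h import *
rep()"
```

```text
t 6.5 turn deg from 32.4: 31.23 pos [0.5505 0.0182 0.0777] F [1.3 0.5 7.1] T [ 0.075 -0.191  0.154] w 0.0384 tau7 1.087 q7 1.708
```

send_rows:
  plan:
    - [0,0,0,2.5,0,0,0.6]
    - [0,0,0,5,0,0,0.6]
    - [0,0,0,7.5,0,0,0.6]
    - [0,0,0,10,0,0,0.6]
    - [0,0,0,12,0,0,0.6]

```text
clock: 7.0
position: [0.5505, 0.0186, 0.0777]
tool_rot: [-0.691, 1.57, 0.691]
ft_force: [1.4, 2.4, 6.4]
width: 0.0383
```

```bash
python3 -c "
from h import *
rep()"
```

```text
t 7.0 turn deg from 32.4: 43.21 pos [0.5505 0.0186 0.0777] F [1.4 2.4 6.4] T [ 0.47  -0.257  0.149] w 0.0383 tau7 0.634 q7 1.531
```

send_rows:
  plan:
    - [0,0,0,0.5,0,0,0.6]
    - [0,0,0,1,0,0,0.6]
    - [0,0,0,1.5,0,0,0.6]
    - [0,0,0,2,0,0,0.6]

```text
clock: 7.4
position: [0.5506, 0.0187, 0.0777]
tool_rot: [-0.632, 1.57, 0.716]
ft_force: [1.4, 1.8, 7.0]
width: 0.0387
```

```bash
python3 -c "
from h import *
rep()"
```

```text
t 7.4 turn deg from 32.4: 45.13 pos [0.5506 0.0187 0.0777] F [1.4 1.8 7. ] T [ 0.61  -0.354  0.155] w 0.0387 tau7 0.114 q7 1.503
```

Baseline torque is about 0.15 Nm. I'll continue in 2° steps and check the torque at each one.

send_rows:
  plan:
    - [0,0,0,0.5,0,0,0.6]
    - [0,0,0,1,0,0,0.6]
    - [0,0,0,1.5,0,0,0.6]
    - [0,0,0,2,0,0,0.6]

```text
clock: 7.8
position: [0.5506, 0.0187, 0.0777]
tool_rot: [-0.546, 1.57, 0.767]
ft_force: [0.9, 3.4, 6.4]
width: 0.0383
```

```bash
python3 -c "
from h import *
rep()"
```

```text
t 7.8 turn deg from 32.4: 47.12 pos [0.5506 0.0187 0.0777] F [0.9 3.4 6.4] T [ 0.6   -0.323  0.141] w 0.0383 tau7 0.114 q7 1.474
```

send_rows:
  plan:
    - [0,0,0,0.5,0,0,0.6]
    - [0,0,0,1,0,0,0.6]
    - [0,0,0,1.5,0,0,0.6]
    - [0,0,0,2,0,0,0.6]

```text
clock: 8.2
position: [0.5506, 0.0188, 0.0777]
tool_rot: [-0.504, 1.569, 0.775]
ft_force: [1.8, 2.3, 6.6]
width: 0.0385
```

```bash
python3 -c "
from h import *
rep()"
```

```text
t 8.2 turn deg from 32.4: 49.12 pos [0.5506 0.0188 0.0777] F [1.8 2.3 6.6] T [ 0.744 -0.397  0.117] w 0.0385 tau7 0.113 q7 1.445
```

send_rows:
  plan:
    - [0,0,0,0.5,0,0,0.6]
    - [0,0,0,1,0,0,0.6]
    - [0,0,0,1.5,0,0,0.6]
    - [0,0,0,2,0,0,0.6]

```text
clock: 8.6
position: [0.5506, 0.0188, 0.0777]
tool_rot: [-0.463, 1.569, 0.781]
ft_force: [1.0, 3.5, 6.4]
width: 0.0386
```

```bash
python3 -c "
from h import *
rep()"
```

```text
t 8.6 turn deg from 32.4: 51.12 pos [0.5506 0.0188 0.0777] F [1.  3.5 6.4] T [ 0.797 -0.37   0.149] w 0.0386 tau7 0.112 q7 1.415
```

send_rows:
  plan:
    - [0,0,0,0.5,0,0,0.6]
    - [0,0,0,1,0,0,0.6]

```text
clock: 8.8
position: [0.5506, 0.0189, 0.0777]
tool_rot: [-0.414, 1.569, 0.813]
ft_force: [2.6, 4.1, 5.6]
width: 0.0383
```

```bash
python3 -c "
from h import *
rep()"
```

```text
t 8.8 turn deg from 32.4: 52.12 pos [0.5506 0.0189 0.0777] F [2.6 4.1 5.6] T [ 0.813 -0.406  0.137] w 0.0383 tau7 0.111 q7 1.401
```

send_rows:
  plan:
    - [0,0,0,0.5,0,0,0.6]
    - [0,0,0,1,0,0,0.6]
    - [0,0,0,1.5,0,0,0.6]
    - [0,0,0,2,0,0,0.6]

```text
clock: 9.2
position: [0.5507, 0.0189, 0.0777]
tool_rot: [-0.422, 1.569, 0.77]
ft_force: [1.6, 4.3, 5.6]
width: 0.0385
```

```bash
python3 -c "
from h import *
rep()"
```

```text
t 9.2 turn deg from 32.4: 54.11 pos [0.5507 0.0189 0.0777] F [1.6 4.3 5.6] T [ 0.855 -0.456  0.101] w 0.0385 tau7 0.111 q7 1.371
```

send_rows:
  plan:
    - [0,0,0,0.5,0,0,0.6]
    - [0,0,0,1,0,0,0.6]
    - [0,0,0,1.5,0,0,0.6]
    - [0,0,0,2,0,0,0.6]

```text
clock: 9.6
position: [0.5507, 0.019, 0.0777]
tool_rot: [-0.359, 1.569, 0.798]
ft_force: [2.8, 3.4, 5.9]
width: 0.0386
```

```bash
python3 -c "
from h import *
rep()"
```

```text
t 9.6 turn deg from 32.4: 56.11 pos [0.5507 0.019  0.0777] F [2.8 3.4 5.9] T [ 0.895 -0.46   0.133] w 0.0386 tau7 0.11 q7 1.342
```

send_rows:
  plan:
    - [0,0,0,0.5,0,0,0.6]
    - [0,0,0,1,0,0,0.6]
    - [0,0,0,1.5,0,0,0.6]
    - [0,0,0,2,0,0,0.6]

```text
clock: 10.0
position: [0.5507, 0.019, 0.0777]
tool_rot: [-0.352, 1.569, 0.77]
ft_force: [1.5, 4.5, 5.5]
width: 0.038
```

```bash
python3 -c "
from h import *
rep()
p,d=cams.snapshot('wrist');cv2.imwrite('pics/w4.png',p[200:,100:460,::-1])"
```

```text
t 10.0 turn deg from 32.4: 58.11 pos [0.5507 0.019  0.0777] F [1.5 4.5 5.5] T [ 0.978 -0.488  0.103] w 0.038 tau7 0.109 q7 1.313
```

View pics/w4.png

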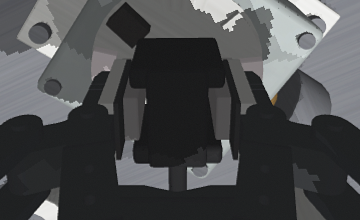

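The knob is turning with the gripper, still square between the pads, and the valve body is visibly rotated in the view. Continuing.

send_rows:
  plan:
    - [0,0,0,0.5,0,0,0.6]
    - [0,0,0,1,0,0,0.6]
    - [0,0,0,1.5,0,0,0.6]
    - [0,0,0,2,0,0,0.6]

```text
clock: 10.45
position: [0.5507, 0.0191, 0.0777]
tool_rot: [-0.283, 1.569, 0.804]
ft_force: [2.3, 5.1, 6.1]
width: 0.0385
```

```bash
python3 -c "
from h import *
rep()"
```

```text
t 10.45 turn deg from 32.4: 60.1 pos [0.5507 0.0191 0.0777] F [2.3 5.1 6.1] T [ 1.12  -0.536  0.094] w 0.0385 tau7 0.108 q7 1.284
```

send_rows:
  plan:
    - [0,0,0,0.5,0,0,0.6]
    - [0,0,0,1,0,0,0.6]
    - [0,0,0,1.5,0,0,0.6]
    - [0,0,0,2,0,0,0.6]

```text
clock: 10.85
position: [0.5508, 0.0192, 0.0777]
tool_rot: [-0.279, 1.569, 0.773]
ft_force: [4.1, 5.4, 5.8]
width: 0.0381
```

```bash
python3 -c "
from h import *
rep()"
```

```text
t 10.85 turn deg from 32.4: 62.1 pos [0.5508 0.0192 0.0777] F [4.1 5.4 5.8] T [ 1.101 -0.63   0.17 ] w 0.0381 tau7 0.107 q7 1.255
```

send_rows:
  plan:
    - [0,0,0,0.5,0,0,0.6]
    - [0,0,0,1,0,0,0.6]
    - [0,0,0,1.5,0,0,0.6]
    - [0,0,0,2,0,0,0.6]

```text
clock: 11.25
position: [0.5508, 0.0192, 0.0777]
tool_rot: [-0.229, 1.569, 0.789]
ft_force: [3.5, 6.2, 5.2]
width: 0.0384
```

```bash
python3 -c "
from h import *
rep()"
```

```text
t 11.25 turn deg from 32.4: 64.1 pos [0.5508 0.0192 0.0777] F [3.5 6.2 5.2] T [ 1.2   -0.662  0.154] w 0.0384 tau7 0.106 q7 1.225
```

send_rows:
  plan:
    - [0,0,0,0.5,0,0,0.6]
    - [0,0,0,1,0,0,0.6]
    - [0,0,0,1.5,0,0,0.6]
    - [0,0,0,2,0,0,0.6]

```text
clock: 11.65
position: [0.5509, 0.0193, 0.0777]
tool_rot: [-0.198, 1.569, 0.784]
ft_force: [3.8, 5.4, 4.7]
width: 0.0384
```

```bash
python3 -c "
from h import *
rep()"
```

```text
t 11.65 turn deg from 32.4: 66.09 pos [0.5509 0.0193 0.0777] F [3.8 5.4 4.7] T [ 1.24  -0.774  0.102] w 0.0384 tau7 0.105 q7 1.196
```

send_rows:
  plan:
    - [0,0,0,0.5,0,0,0.6]
    - [0,0,0,1,0,0,0.6]
    - [0,0,0,1.5,0,0,0.6]
    - [0,0,0,2,0,0,0.6]

```text
clock: 12.05
position: [0.5509, 0.0193, 0.0777]
tool_rot: [-0.188, 1.569, 0.76]
ft_force: [3.5, 6.2, 5.2]
width: 0.0384
```

```bash
python3 -c "
from h import *
rep()"
```

```text
t 12.05 turn deg from 32.4: 68.09 pos [0.5509 0.0193 0.0777] F [3.5 6.2 5.2] T [ 1.269 -0.831  0.113] w 0.0384 tau7 0.104 q7 1.167
```

send_rows:
  plan:
    - [0,0,0,0.5,0,0,0.6]
    - [0,0,0,1,0,0,0.6]
    - [0,0,0,1.5,0,0,0.6]
    - [0,0,0,2,0,0,0.6]

```text
clock: 12.45
position: [0.5509, 0.0194, 0.0777]
tool_rot: [-0.155, 1.569, 0.758]
ft_force: [4.0, 6.8, 5.5]
width: 0.0383
```

```bash
python3 -c "
from h import *
rep()"
```

```text
t 12.45 turn deg from 32.4: 70.09 pos [0.5509 0.0194 0.0777] F [4.  6.8 5.5] T [ 1.336 -0.859  0.145] w 0.0383 tau7 0.104 q7 1.138
```

send_rows:
  plan:
    - [0,0,0,0.5,0,0,0.6]
    - [0,0,0,1,0,0,0.6]
    - [0,0,0,1.5,0,0,0.6]
    - [0,0,0,2,0,0,0.6]

```text
clock: 12.85
position: [0.551, 0.0194, 0.0777]
tool_rot: [-0.12, 1.569, 0.758]
ft_force: [4.2, 7.1, 5.7]
width: 0.0384
```

```bash
python3 -c "
from h import *
rep()"
```

```text
t 12.85 turn deg from 32.4: 72.09 pos [0.551  0.0194 0.0777] F [4.2 7.1 5.7] T [ 1.412 -0.914  0.169] w 0.0384 tau7 0.103 q7 1.109
```

send_rows:
  plan:
    - [0,0,0,0.5,0,0,0.6]
    - [0,0,0,1,0,0,0.6]
    - [0,0,0,1.5,0,0,0.6]
    - [0,0,0,2,0,0,0.6]

```text
clock: 13.25
position: [0.551, 0.0195, 0.0777]
tool_rot: [-0.11, 1.568, 0.733]
ft_force: [3.9, 7.0, 4.2]
width: 0.0383
```

```bash
python3 -c "
from h import *
rep()"
```

```text
t 13.25 turn deg from 32.4: 74.08 pos [0.551  0.0195 0.0777] F [3.9 7.  4.2] T [ 1.495 -0.978  0.146] w 0.0383 tau7 0.102 q7 1.08
```

send_rows:
  plan:
    - [0,0,0,0.5,0,0,0.6]
    - [0,0,0,1,0,0,0.6]
    - [0,0,0,1.5,0,0,0.6]
    - [0,0,0,2,0,0,0.6]

```text
clock: 13.65
position: [0.5511, 0.0196, 0.0777]
tool_rot: [-0.056, 1.568, 0.752]
ft_force: [5.2, 6.7, 3.7]
width: 0.0386
```

```bash
python3 -c "
from h import *
rep()"
```

```text
t 13.65 turn deg from 32.4: 76.08 pos [0.5511 0.0196 0.0777] F [5.2 6.7 3.7] T [ 1.531 -1.055  0.15 ] w 0.0386 tau7 0.101 q7 1.051
```

send_rows:
  plan:
    - [0,0,0,0.5,0,0,0.6]
    - [0,0,0,1,0,0,0.6]
    - [0,0,0,1.5,0,0,0.6]
    - [0,0,0,2,0,0,0.6]

```text
clock: 14.05
position: [0.5511, 0.0196, 0.0777]
tool_rot: [-0.05, 1.568, 0.724]
ft_force: [4.8, 7.7, 4.1]
width: 0.0383
```

```bash
python3 -c "
from h import *
rep()"
```

```text
t 14.05 turn deg from 32.4: 78.08 pos [0.5511 0.0196 0.0777] F [4.8 7.7 4.1] T [ 1.596 -1.175  0.139] w 0.0383 tau7 0.1 q7 1.022
```

send_rows:
  plan:
    - [0,0,0,0.5,0,0,0.6]
    - [0,0,0,1,0,0,0.6]
    - [0,0,0,1.5,0,0,0.6]
    - [0,0,0,2,0,0,0.6]

```text
clock: 14.45
position: [0.5512, 0.0197, 0.0777]
tool_rot: [-0.02, 1.568, 0.718]
ft_force: [5.2, 7.2, 3.9]
width: 0.0389
```

```bash
python3 -c "
from h import *
rep()"
```

```text
t 14.45 turn deg from 32.4: 80.07 pos [0.5512 0.0197 0.0777] F [5.2 7.2 3.9] T [ 1.619 -1.232  0.128] w 0.0389 tau7 0.099 q7 0.993
```

send_rows:
  plan:
    - [0,0,0,0.5,0,0,0.6]
    - [0,0,0,1,0,0,0.6]
    - [0,0,0,1.5,0,0,0.6]
    - [0,0,0,2,0,0,0.6]

```text
clock: 14.85
position: [0.5512, 0.0196, 0.0777]
tool_rot: [-0.009, 1.568, 0.695]
ft_force: [5.1, 8.0, 3.0]
width: 0.0384
```

```bash
python3 -c "
from h import *
rep()
p,d=cams.snapshot('wrist');cv2.imwrite('pics/w5.png',p[150:,100:460,::-1])"
```

```text
t 14.85 turn deg from 32.4: 82.08 pos [0.5512 0.0196 0.0777] F [5.1 8.  3. ] T [ 1.688 -1.263  0.125] w 0.0384 tau7 0.098 q7 0.964
```

View pics/w5.png

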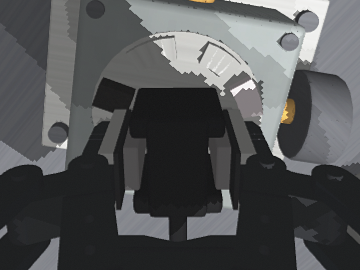

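The knob is still square between the pads, and the valve's gauge now sits to the right at (325,115), so the turn is real. Torque is flat, so I'll continue in small steps.

send_rows:
  plan:
    - [0,0,0,0.5,0,0,0.6]
    - [0,0,0,1,0,0,0.6]
    - [0,0,0,1.5,0,0,0.6]
    - [0,0,0,2,0,0,0.6]

```text
clock: 15.3
position: [0.5513, 0.0197, 0.0777]
tool_rot: [0.017, 1.568, 0.686]
ft_force: [5.8, 7.7, 2.5]
width: 0.0387
```

```bash
python3 -c "
from h import *
rep()"
```

```text
t 15.3 turn deg from 32.4: 84.07 pos [0.5513 0.0197 0.0777] F [5.8 7.7 2.5] T [ 1.71  -1.316  0.2  ] w 0.0387 tau7 0.098 q7 0.935
```

send_rows:
  plan:
    - [0,0,0,0.3,0,0,0.6]
    - [0,0,0,0.6,0,0,0.6]
    - [0,0,0,1,0,0,0.6]
    - [0,0,0,1,0,0,0.6]

```text
clock: 15.7
position: [0.5513, 0.0197, 0.0777]
tool_rot: [0.012, 1.568, 0.664]
ft_force: [6.4, 8.0, 2.9]
width: 0.0386
```

```bash
python3 -c "
from h import *
rep()"
```

```text
t 15.7 turn deg from 32.4: 85.06 pos [0.5513 0.0197 0.0777] F [6.4 8.  2.9] T [ 1.742 -1.374  0.125] w 0.0386 tau7 -0.307 q7 0.92
```

send_rows:
  plan:
    - [0,0,0,0.3,0,0,0.6]
    - [0,0,0,0.6,0,0,0.6]
    - [0,0,0,1,0,0,0.6]
    - [0,0,0,1,0,0,0.6]

```text
clock: 16.1
position: [0.5513, 0.0197, 0.0778]
tool_rot: [0.019, 1.568, 0.653]
ft_force: [6.2, 7.7, 2.2]
width: 0.0387
```

```bash
python3 -c "
from h import *
rep()"
```

```text
t 16.1 turn deg from 32.4: 86.05 pos [0.5513 0.0197 0.0778] F [6.2 7.7 2.2] T [ 1.693 -1.458  0.305] w 0.0387 tau7 -0.449 q7 0.906
```

send_rows:
  plan:
    - [0,0,0,0.3,0,0,0.6]
    - [0,0,0,0.6,0,0,0.6]
    - [0,0,0,0.6,0,0,0.6]

```text
clock: 16.4
position: [0.5513, 0.0198, 0.0777]
tool_rot: [0.036, 1.568, 0.66]
ft_force: [5.6, 7.8, 2.3]
width: 0.0385
```

```bash
python3 -c "
from h import *
rep()"
```

```text
t 16.4 turn deg from 32.4: 86.64 pos [0.5513 0.0198 0.0777] F [5.6 7.8 2.3] T [ 1.711 -1.527  0.333] w 0.0385 tau7 -0.49 q7 0.897
```

The stop is felt: torque steps from about 0.14 to 0.33 Nm. I'll add a slight press and relieve the side force, which is about 9 N along tool z.

send_rows:
  plan:
    - [0,0,0.05,0.2,0,0,0.6]
    - [0,0,0.1,0.5,0,0,0.6]
    - [0,0,0.1,0.5,0,0,0.6]

```text
clock: 16.7
position: [0.5514, 0.0198, 0.0777]
tool_rot: [0.459, 1.569, 1.074]
ft_force: [1.3, 5.3, 9.0]
width: 0.0386
```

```bash
python3 -c "
from h import *
rep()"
```

```text
t 16.7 turn deg from 32.4: 87.17 pos [0.5514 0.0198 0.0777] F [1.3 5.3 9. ] T [ 1.164 -0.219  0.417] w 0.0386 tau7 -0.556 q7 0.889
```

Torque is 0.42 Nm, a gentle press on the stop. Releasing now.

send_rows:
  plan:
    - [0,0,0,0,0,0,0.45]
    - [0,0,0,0,0,0,0.35]
    - [0,0,0,0,0,0,0.2]
    - [0,0,0,0,0,0,0]
    - [0,0,0,0,0,0,0]

```text
clock: 17.2
position: [0.5508, 0.0181, 0.0773]
tool_rot: [-2.878, 1.571, -2.264]
ft_force: [0.0, 1.3, 0.0]
width: 0.0854
```

```bash
python3 -c "
from h import *
rep()
p,d=cams.snapshot('wrist');cv2.imwrite('pics/w6.png',p[150:,100:460,::-1])"
```

```text
t 17.2 turn deg from 32.4: 87.25 pos [0.5508 0.0181 0.0773] F [0.  1.3 0. ] T [-0.005  0.007  0.033] w 0.0854 tau7 -0.004 q7 0.889
```

View pics/w6.png

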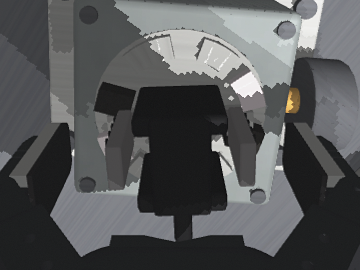

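The tabs look sprung out at (118,150) and (242,145). I'll retreat straight up and measure.

send_rows:
  plan:
    - [-2,0,0,0,0,0,0]
    - [-5,0,0,0,0,0,0]
    - [-9,0,0,0,0,0,0]
    - [-13,0,0,0,0,0,0]
    - [-16,0,0,0,0,0,0]

```text
clock: 17.75
position: [0.5511, 0.0181, 0.2397]
tool_rot: [-0.497, 1.569, 0.117]
ft_force: [0.4, 0.6, -0.1]
width: 0.0852
```

send_rows:
  plan:
    - [0,0,0,0,0,0,0]
    - [0,0,0,0,0,0,0]
    - [0,0,0,0,0,0,0]

```text
clock: 18.05
position: [0.5504, 0.0184, 0.2363]
tool_rot: [2.733, 1.569, -2.937]
ft_force: [0.4, 0.1, 0.2]
width: 0.0851
```

Run:
```python
from h import *
rep();s=state()
p,d=cams.snapshot("wrist");cv2.imwrite("pics/w7.png",p[:,:,::-1])
C=wcloud(s,d);m=(C[...,2]>.1035)&(C[...,2]<.112)&(np.hypot(C[...,0]-.551,C[...,1]-.018)<.045)
n,L,st,_=cv2.connectedComponentsWithStats(m.astype(np.uint8));cs=[]
for i in range(1,n):
    if st[i,4]>40:
        P=C[L==i];R_=cv2.minAreaRect((P[:,:2]*1000).astype(np.float32)); print(st[i],P.mean(0),R_)
        if st[i,4]<600: cs.append(np.array(R_[0]))
if len(cs)==2: v=cs[1]-cs[0];print("sep",np.hypot(*v),"yaw",np.degrees(np.arctan2(-v[0],v[1])))
```

```text
t 18.05 turn deg from 32.4: 87.23 pos [0.5504 0.0184 0.2363] F [0.4 0.1 0.2] T [-0.005 -0.01   0.058] w 0.0851 tau7 -0.007 q7 0.749
[ 257  173   44   67 1862] [0.55164735 0.0177212  0.10878664] ((555.1755981445312, 13.079774856567383), (33.155155181884766, 53.39949035644531), 36.58150100708008)
[306 186   8  24 182] [0.57003238 0.03290165 0.10722533] ((570.2398681640625, 32.69775390625), (5.6135993003845215, 18.29307746887207), 36.681854248046875)
[244 188   9  24 181] [0.53200288 0.00406285 0.10716091] ((532.2095336914062, 3.7395496368408203), (6.044465065002441, 18.2205867767334), 37.73151779174805)
sep 47.80045956485078 yaw 127.28746457200822
```

View pics/w7.png

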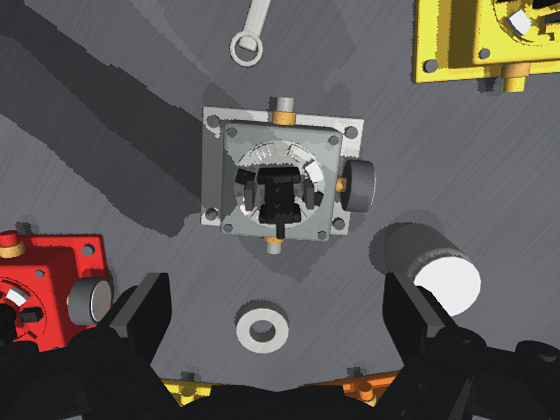

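The knob has turned 85° (1.485 rad). The tabs are 47.8 mm apart, matching the starting separation, so both are out. The robot is clear of everything.

```bash
python3 -c "
from bench import r,state
print(r.sign_off(),state()['clock'])"
```

```text
the job is handed in; nothing more can be done
the job is handed in; nothing more can be done
```

The grey selector valve is switched to its other position and locked there, and I handed the job in at about 18 s; the sign-off gave no verdict.

I squeezed both tabs in (opening 38.6 mm) and turned the knob clockwise in small steps while watching the torque. At about 86° of tool turn it stepped from about 0.14 to 0.33 Nm, which is the rubber stop. I pressed it lightly to 0.42 Nm (the limit is about 0.9), opened the gripper and pulled straight up.

**Last checks:**
- **Knob:** it stands 85.1° (1.485 rad) clockwise of its start, so it sprang back about 2° from the tool's final angle.
- **Tabs:** 47.8 mm between the tab centres, against 47.8–48.1 mm at the start, so both are fully out.
- **Robot:** it touches nothing, with forces near zero.
- **Bystanders:** the spanner, tin and bearing look undisturbed in the final wrist picture. I did not measure their positions.

**One oddity:** a side force of up to about 10 N along the pinch direction built up during the turn. I partly relieved it before letting go.

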